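# Wind a meat filler's piston clear and tip its barrel up for refilling

### The arm

A 7-joint arm with a two-finger parallel gripper is mounted at the origin on the work surface. World frame = base frame: x ahead of the robot, y to its left, z up, the work surface at z = 0. Lengths are in m, angles in rad, forces in N, time in s.
With the tool pointing down it reaches from about 0.425 to 0.925 m from the base axis. Payload 6.8 kg.
Tool frame: the origin (TCP) lies at the very end of the fingers, on their centre line; the grasp point (between the pads) lies 19 mm behind it; z points along the fingers, y is the line along which they close (so a half turn about z gives the same grasp; the last joint's range is limited). The gripper opens to 85 mm and grips with 20 to 120 N. Pads are 22 mm wide; open, the fingers measure 114 mm over their backs; the gripper's body (76 mm by 85 mm) begins 54 mm behind the grasp point. The pads swing forward as they close: fully open they stand 13 mm farther back than shut.
Start: joints at [-1.23, 0.477, 0.022, 1.555, -0.011, 1.109, -0.083], TCP at [0.293, 0.608, 0.231] pointing down, gripper open.
Joint ranges: [-2.96, 2.96], [-0.34, 2.1], [-1.41, 1.46], [0.24, 2.44], [-1.37, 4.51], [0.17, 1.92], [-2.96, 2.96]. Speed limits (rad/s): [2.39, 2.39, 3.14, 3.14, 3.14, 3.14, 3.14].

### API

Orientations are given as a unit quaternion [w, x, y, z].
In Python, from station import readout, viewer, bot gives the robot as it stands. The module is installed in compiled form; this text tells all that it offers.
- The arm moves only by the shell command python3 -m handwheel 'ROWS' [FORCE]. ROWS is JSON, a list of rows, each a list of 3 entries, a list of its own where there are three numbers: the shift along the tool's x, y, z in mm, then the turn, a rotation vector about the tool's x, y, z in degrees, then the gripper command: -1 is fully open, 1 is shut, values between are in proportion. In form: [[[x, y, z], [ax, ay, az], grip], ...]. A call has 1 to 20 rows; each row is the pose to reach, as a shift and turn from the pose commanded when the call began, along the tool's axes at that moment; what a row does not reach only later rows make up. A row lasts 1/12 s, in which the tool goes at most 41.7 mm and 7.16 degrees, less where a joint would pass 70% of its speed; a pose out of reach is approached as far as the arm can. A call with a gripper value outside its range is refused whole. The fingers move at their own pace and stop on an object; FORCE is the grip in N (left out, the last holds). Time passes only in rows, so rows that repeat a pose let the fingers close. It gives the time, the measured TCP pose, the force and the opening at its end, in the units of the state.
- readout.get_obs(): the state, without advancing time (a new reading comes with each control period).
- viewer.read_camera(name): name is "scene" or "top" or "wrist"; returns a dict with "frame" (480x640x3 uint8, red, green, blue), "fx", "fy", "cx", "cy" (pixels), "dist" ([k1, k2, p1, p2, k3] as OpenCV has them; the pictures are not rectified), "rvec" (rotation vector, rad) and "tvec" (3), from world to camera coordinates, as OpenCV has them; the wrist camera has in their place "tool_from_camera" (4x4, takes a point from camera to tool coordinates, whose origin is the TCP and whose axes are the flange's). Camera axes: x right, y down, z forward; pixel columns grow to the right and rows downward; lengths in m; the calibration is good to about 2 mm. A picture is of the moment at which its call begins: read the wrist's pose just before it. There is no depth.
- bot.hand_in(): hands the job in, once; it reports no verdict.
Trained networks look in a picture, given as the dict that the camera call returned (one of the last four; its "shot" number tells which), for a name from the list of things; names that differ only in an ending like _2 or _b are one class to them, and where a whole thing is asked for, a point or a joint stands for the part that bears it (a point fixed in the world has none). Each returns a list of dicts, best first, with "score" (0 to 1); they miss things now and then, are a little off and sometimes report something else, mostly with a low value. They report only what shows in the picture. A call takes as long as a camera call.
- viewer.search_frame(picture, target): "rect" ([centre column, centre row, width, height] in pixels, round what is visible of it).
- viewer.outline_of(picture, target): "mask" (480x640 bool, what is visible of it) and "rect" ([centre column, centre row, width, height] in pixels, round what is visible of it).
The state is a dict: "t": time; "q": joint angles; "joint_vel": joint speeds; "joint_torque": joint torques, N m; "eef_pos": TCP position; "tool_rot": TCP orientation; "contact_force": force on the tool from outside, world axes, zero at the start; "torque": the same for the moment, N m; "gripper_width": opening from 0.0 (shut) to 1.0 (fully open).
Only numpy, scipy, OpenCV 4.12 (cv2) and the standard library are available. Lean on these libraries where they do the work, as an engineer would, in place of code of your own. Each camera call takes 0.05 s, during which the arm holds its last target. There are 200 camera calls.

### The job

The bench filler is empty and wants refilling. Wind its piston back with the crank until you feel the gasket come free of the barrel and the crank suddenly goes light, and stop there: do not run the piston back into the gearbox. Then lift the barrel by its bar and tip it right over to its loading stop, let go, and leave everything else on the bench as it is.

Things in the scene. Friction and masses are not known exactly. Their poses are not given: they have to be found in the camera images.
- filler: bench filler (steel base plate 360 x 150 mm, fixed). Origin on the bench under the crank's axis; x axis from the gearbox along the barrel (roughly to the robot's left), z up. Inside, a piston plate with a rubber gasket, on a rack; its tail runs out at the back, up to 250 mm behind the crank axis. About 14 mm (at least 12) after the gasket leaves the barrel the plate meets the gearbox
- gearbox: white gearbox of the filler, 83 x 92 mm, top 145 mm above the bench, fixed; same origin and axes as the filler. Its face towards the barrel is at filler x = +38 mm. It is the housing only: crank, piston and rack are not part of it
- crank_axis (a point): point on the crank's upright axis, level with the middle of its grip (193 mm above the bench). Counter-clockwise seen from above winds the piston out of the barrel, 8 mm per radian (50 mm a turn). How far in it starts is not known: freeing it takes 0.6 to 2 turns; a good quarter turn later the plate meets the gearbox. The crank stays where it is left
- crank_grip (a point): middle of the crank's black upright grip: round, 25 mm diameter, 48 mm tall (166 to 214 mm above the bench), spinning freely on the flat arm (arm's top 164 mm above the bench), 70 mm from the axis; starts anywhere on its circle. Gasket in the barrel: turning takes 5 to 8 N slowly, up to 15 N fast, and some 4 N still bear back on the grip after a slow stop; once free, under 1.5 N
- barrel (a joint): tilt of the barrel about its pivot, rad: 0 lying level, growing as its open mouth (the gearbox end) is raised, 1.25 at its loading stop. It cannot be raised while the piston is in it. Past about 1.05 it is over its balance and rests on the stop by its own weight; before that it falls back
- lift_bar (a point): middle of the barrel's black lifting bar: round, 10 mm diameter, 84 mm long, lying across the filler (along the filler's y axis), its middle 40 mm above the barrel's top, 182 mm above the bench when level; its point frame turns with the barrel. Two posts carry its ends. The barrel is aluminium, 100 mm diameter, 205 mm long, about 0.6 kg
- barrel_pivot (a point): middle of the barrel's pivot axis (along the filler's y axis), under the barrel's closed front end, at filler x = 257 mm, 42 mm above the bench; the lifting bar is 95 mm nearer the gearbox and 140 mm higher when level
- nozzle_wide: loose white filling nozzle standing on its flange, 48 mm across, 125 mm tall; origin under its centre
- nozzle_thin: loose steel filling nozzle standing on its flange, 48 mm across, 125 mm tall; origin under its centre
- spare_gasket: loose black rubber gasket ring, 96 mm diameter, 8 mm thick, lying flat; origin under its centre
- scoop: loose portion scoop lying on the bench, blue handle, 210 mm long; origin on the bench under its middle
- lid_stack: loose stack of clear tub lids, 120 mm diameter, 36 mm high; origin under its centre

How it is judged:
By the outcome, as a careful person would: the job done as asked, in the order asked, and still so for the second after the job is handed in, with the robot touching nothing.
It also fails if it takes over 72 s, if anything falls off the work surface, if the arm or the gripper's body presses on something with over 40 N, if the wrist force passes 120 N, or if a joint passes its speed limit or range.

## Working session

There is one attempt and no reset: what is moved stays moved. The work goes in short steps, Python scripts to look and compute and a shell command to move; the robot and the scene stay as the last step left them, time stands still between calls to the robot, and variables do not carry over. Pictures are saved under pics/ and viewed, on a budget of 10 in all, crops included, one or two more only if the job needs it, and the job is handed in when it is done.

```bash
mkdir -p pics
cat > h.py <<'E'
import numpy as np, cv2
from scipy.spatial.transform import Rotation as R
from station import readout, viewer, bot
def K(p): return np.array([[p['fx'],0,p['cx']],[0,p['fy'],p['cy']],[0,0,1.]]), np.array(p['dist'])
def ray(p,uv,obs=None):
    k,d=K(p); n=cv2.undistortPoints(np.array([[uv]],float),k,d)[0,0]; v=np.array([n[0],n[1],1.])
    if 'rvec' in p:
        r=cv2.Rodrigues(np.array(p['rvec'],float))[0]; return -r.T@np.array(p['tvec']).ravel(), r.T@v
    T=np.array(p['tool_from_camera']); q=np.array(obs['tool_rot']); Rt=R.from_quat(q[[1,2,3,0]]).as_matrix()
    return np.array(obs['eef_pos'])+Rt@T[:3,3], Rt@T[:3,:3]@v
def atz(p,uv,z,obs=None):
    c,v=ray(p,uv,obs); return c+v*(z-c[2])/v[2]
def tri(rays):
    A=sum(np.eye(3)-np.outer(v,v)/(v@v) for c,v in rays); b=sum((np.eye(3)-np.outer(v,v)/(v@v))@c for c,v in rays)
    return np.linalg.solve(A,b)
def save(p,name): cv2.imwrite('pics/'+name,p['frame'][:,:,::-1])
E
python3 - <<'E'
from h import *
o=readout.get_obs(); print({k:np.round(v,3) for k,v in o.items()})
P={}
for n in ['scene','top','wrist']:
    p=viewer.read_camera(n); P[n]=p; save(p,n+'0.png')
    for t in ['filler','gearbox','crank_grip','lift_bar','barrel','nozzle_wide','nozzle_thin','spare_gasket','scoop','lid_stack']:
        r=viewer.search_frame(p,t)
        print(n,t,[(np.round(x['rect']).tolist(),round(x['score'],2)) for x in r[:2]])
a=np.hstack([cv2.resize(P[n]['frame'],(800,600))[:,:,::-1] for n in ['scene']]);
E
```

```text
{'t': np.float64(0.0), 'q': array([-1.23 ,  0.478,  0.022,  1.556, -0.011,  1.109, -0.083]), 'joint_vel': array([-0.   , -0.001,  0.   , -0.   ,  0.   ,  0.001,  0.   ]), 'joint_torque': array([ 1.0000e-03, -5.9644e+01,  1.6080e+00, -2.8120e+01,  1.2000e-02,
        9.0000e-03, -0.0000e+00]), 'eef_pos': array([0.293, 0.608, 0.23 ]), 'tool_rot': array([-0.   ,  0.222,  0.975, -0.001]), 'contact_force': array([ 0.133, -0.156, -0.644]), 'torque': array([ 0.005,  0.027, -0.052]), 'gripper_width': np.float64(0.997)}
scene filler [([279.0, 248.0, 161.0, 121.0], 0.82)]
scene gearbox []
scene crank_grip [([270.0, 199.0, 11.0, 19.0], 0.53)]
scene lift_bar [([307.0, 247.0, 93.0, 81.0], 0.6)]
scene barrel [([309.0, 247.0, 94.0, 80.0], 0.59)]
scene nozzle_wide [([285.0, 336.0, 20.0, 46.0], 0.63), ([308.0, 245.0, 96.0, 80.0], 0.51)]
scene nozzle_thin [([240.0, 317.0, 23.0, 46.0], 0.94), ([310.0, 250.0, 91.0, 81.0], 0.43)]
scene spare_gasket [([346.0, 356.0, 41.0, 40.0], 0.74)]
scene scoop [([461.0, 244.0, 56.0, 48.0], 0.75), ([344.0, 358.0, 43.0, 35.0], 0.28)]
scene lid_stack [([436.0, 336.0, 52.
[... 153 characters left out ...]
84.0, 238.0, 206.0, 90.0], 0.52)]
top crank_grip [([397.0, 234.0, 16.0, 15.0], 0.45)]
top lift_bar [([332.0, 224.0, 115.0, 62.0], 0.57)]
top barrel [([336.0, 227.0, 116.0, 66.0], 0.6), ([271.0, 150.0, 38.0, 39.0], 0.15)]
top nozzle_wide [([322.0, 132.0, 21.0, 30.0], 0.76)]
top nozzle_thin []
top spare_gasket [([271.0, 151.0, 35.0, 42.0], 0.76)]
top scoop [([185.0, 330.0, 80.0, 58.0], 0.57)]
top lid_stack [([190.0, 195.0, 52.0, 49.0], 0.55), ([336.0, 224.0, 114.0, 58.0], 0.32)]
wrist filler []
wrist gearbox []
wrist crank_grip []
wrist lift_bar []
wrist barrel []
wrist nozzle_wide []
wrist nozzle_thin []
wrist spare_gasket []
wrist scoop [([166.0, 311.0, 208.0, 78.0], 0.8)]
wrist lid_stack []
```

View pics/scene0.png

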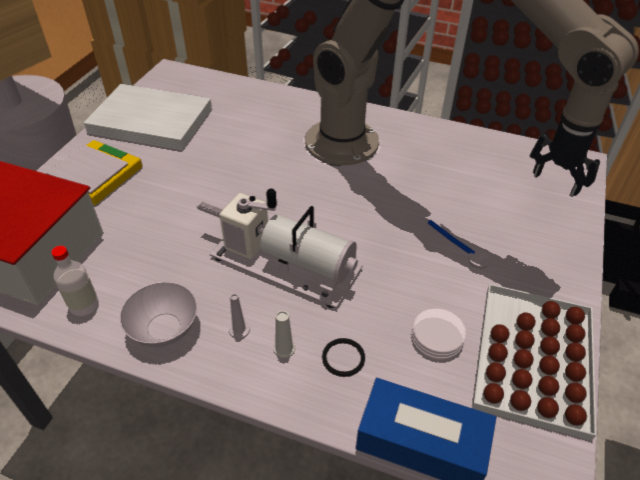

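View pics/top0.png

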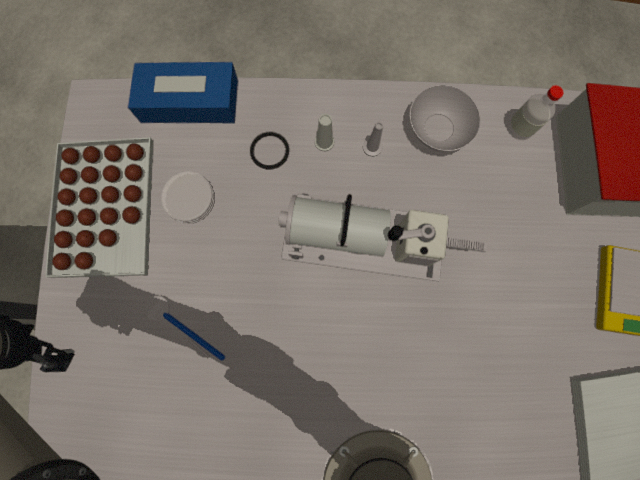

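The scene view shows the grip at (270,199), the crank hub at about (243,203), and the bar at about (304,227). In the top view the grip is at (397,234), the hub at (428,230), and the bar runs from (349,197) to (344,246). The rack tail ends at (484,247).

```bash
python3 - <<'E'
from h import *
s=viewer.read_camera('scene'); t=viewer.read_camera('top')
print('cam',np.round(ray(s,(320,240))[0],3),np.round(ray(t,(320,240))[0],3))
g=tri([ray(s,(270,199)),ray(t,(397,234))]); print('grip tri',g, 'top@.193',atz(t,(397,234),.193),'sc',atz(s,(270,199),.193))
print('hub',tri([ray(s,(243,203)),ray(t,(428,230))]),atz(t,(428,230),.17),atz(s,(243,203),.17))
for uv in [(349,197),(344,246)]: print('bar',atz(t,uv,.182))
# plate near edge corners top
for uv in [(282,260),(440,280)]: print('plate',atz(t,uv,.008))
for n,p in (('s',s),('t',t)):
    for x in viewer.outline_of(p,'crank_grip')[:1]:
        m=x['mask']; print(n,'grip mask',np.argwhere(m).mean(0)[::-1],x['rect'],m.sum())
    cv2.imwrite(f'pics/{n}crop.png',cv2.resize((p['frame'][170:290,260:500] if n=='t' else p['frame'][170:310,190:390])[:,:,::-1],None,fx=3,fy=3,interpolation=cv2.INTER_CUBIC))
E
python3 -c "
import cv2,numpy as np
a=cv2.imread('pics/tcrop.png');print(a.shape)"
```

```text
cam [1.42  0.445 1.096] [0.34  0.139 1.028]
grip tri [ 0.51324716 -0.00819641  0.18708382] top@.193 [ 0.51241315 -0.00843447  0.193     ] sc [ 0.51910919 -0.0038793   0.193     ]
hub [ 0.52725401 -0.07350885  0.16479821] [ 0.52647562 -0.07337385  0.17      ] [ 0.53227549 -0.06936456  0.17      ]
bar [0.58561831 0.08186121 0.182     ]
bar [0.4892425 0.0905512 0.182    ]
plate [0.48451516 0.22063436 0.008     ]
plate [ 0.44642463 -0.13839784  0.008     ]
s grip mask [270.74331551 198.09090909] [269.8, 197.0, 12.4, 16.6] 187
t grip mask [394.81065089 233.26627219] [395.8, 231.8, 13.0, 14.5] 169
(360, 720, 3)
```

View pics/tcrop.png

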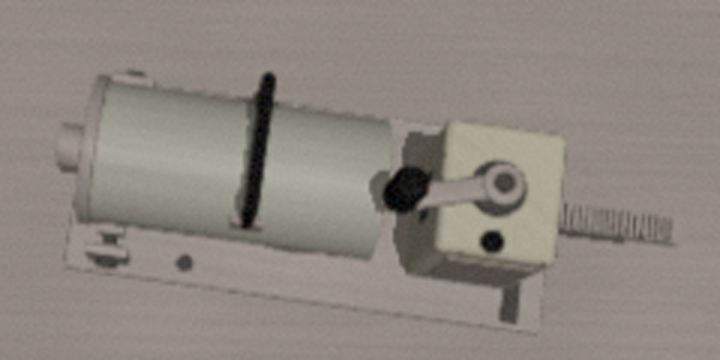

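The top crop confirms the hub at about (428,231), the grip at (395,233) and the filler yaw at about 84°. I'll move above the grip and align the closing axis with the filler x axis.

```bash
python3 -m handwheel '[[[-20,-20,-60],[0,0,0],-0.2],[[-60,-60,-90],[0,0,-3],-0.2],[[-464,-458,-100],[0,0,-20],-0.2],[[-464,-458,-100],[0,0,-20],-0.2],[[-464,-458,-100],[0,0,-20],-0.2],[[-464,-458,-100],[0,0,-20],-0.2],[[-464,-458,-100],[0,0,-20],-0.2],[[-464,-458,-100],[0,0,-20],-0.2],[[-464,-458,-100],[0,0,-20],-0.2],[[-464,-458,-100],[0,0,-20],-0.2],[[-464,-458,-100],[0,0,-20],-0.2],[[-464,-458,-100],[0,0,-20],-0.2],[[-464,-458,-100],[0,0,-20],-0.2],[[-464,-458,-100],[0,0,-20],-0.2],[[-464,-458,-100],[0,0,-20],-0.2],[[-464,-458,-100],[0,0,-20],-0.2],[[-464,-458,-100],[0,0,-20],-0.2],[[-464,-458,-100],[0,0,-20],-0.2],[[-464,-458,-100],[0,0,-20],-0.2],[[-464,-458,-100],[0,0,-20],-0.2]]' 30
python3 - <<'E'
from h import *
o=readout.get_obs(); p=viewer.read_camera('wrist'); save(p,'w1.png')
print(o['eef_pos'],o['tool_rot'],o['t'],o['gripper_width'])
q=np.array(o['tool_rot']); print(np.round(R.from_quat(q[[1,2,3,0]]).as_matrix(),3)); print(np.round(p['tool_from_camera'],3))
for t in ['crank_grip','gearbox','lift_bar']:
    for x in viewer.outline_of(p,t)[:1]: print(t,x['score'],x['rect'],np.argwhere(x['mask']).mean(0)[::-1])
E
```

```text
t: 3.52
eef_pos: [0.5119, -0.0046, 0.3311]
tool_rot: [-0.0, 0.049, 0.999, 0.0]
contact_force: [0.5, 0.7, 0.0]
gripper_width: 0.599
[ 0.51192337 -0.0045893   0.33114242] [-2.34803830e-04  4.92219729e-02  9.98787791e-01  3.02768698e-04] 3.5167 0.5992392943794279
[[-0.995  0.098 -0.   ]
 [ 0.098  0.995  0.001]
 [ 0.     0.001 -1.   ]]
[[-0.    -0.96  -0.279  0.07 ]
 [ 1.    -0.    -0.    -0.001]
 [ 0.    -0.279  0.96  -0.143]
 [ 0.     0.     0.     1.   ]]
crank_grip 0.93 [314.0, 221.2, 34.8, 47.8] [313.01898734 223.48655063]
gearbox 0.61 [232.4, 220.6, 110.7, 121.6] [231.9746113  216.59181264]
lift_bar 0.92 [439.1, 231.1, 243.9, 148.3] [437.59081362 220.93615504]
```

View pics/w1.png

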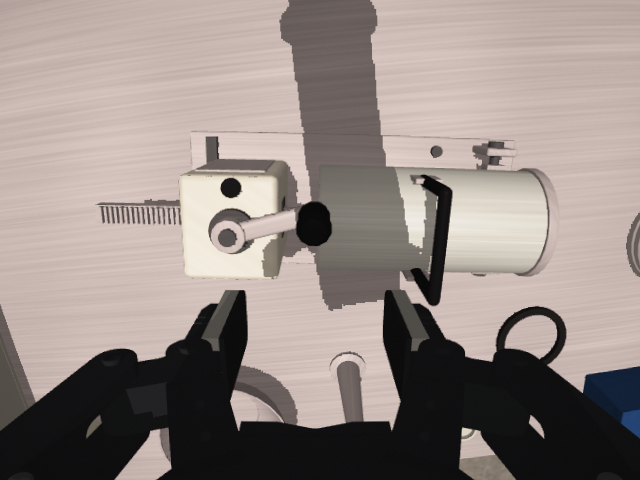

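The wrist view has the grip at (313,223), the hub nut at (227,236), and the bar from about (444,186) to (434,300).

Run:
```python
from h import *
o=readout.get_obs(); p=viewer.read_camera('wrist')
g=atz(p,(313.5,223.5),.193,o); h=atz(p,(227,236),.172,o)
b1=atz(p,(444,186),.182,o); b2=atz(p,(434,298),.182,o)
print('grip',g,'hub',h,np.linalg.norm((g-h)[:2]),'bar',b1,b2,(b1+b2)/2,np.linalg.norm(b1-b2))
yaw=np.arctan2((b1-b2)[1],(b1-b2)[0]); print(np.degrees(yaw))
h2=(b1+b2)/2-.162*np.array([np.sin(-yaw+np.pi) if 0 else .1,.995,0]); print('hub from bar',h2)
q=np.array(o['tool_rot']); Rt=R.from_quat(q[[1,2,3,0]]).as_matrix()
print('shift',1000*Rt.T@(np.array([g[0],g[1],.176])-o['eef_pos']))
print('hub for z', [np.round(atz(p,(227,236),z,o),4).tolist() for z in (.164,.18)])
```

```text
grip [ 0.51508125 -0.00627164  0.193     ] hub [ 0.52389532 -0.07401149  0.172     ] 0.0683108644053898 bar [0.49916168 0.08998268 0.182     ] [0.58692012 0.08132111 0.182     ] [0.5430409 0.0856519 0.182    ] 0.08818483831369961
174.3632895238282
hub from bar [ 0.5268409 -0.0755381  0.182    ]
shift [ -3.34022095  -1.61781635 155.20387292]
hub for z [[0.5261, -0.076, 0.164], [0.5217, -0.072, 0.18]]
```

```bash
python3 -m handwheel '[[[-3,-2,35],[0,0,0],-0.2],[[-3,-2,70],[0,0,0],-0.2],[[-3,-2,105],[0,0,0],-0.2],[[-3,-2,130],[0,0,0],-0.2],[[-3,-2,145],[0,0,0],-0.2],[[-3,-2,155],[0,0,0],-0.2],[[-3,-2,155],[0,0,0],0],[[-3,-2,155],[0,0,0],0.3],[[-3,-2,155],[0,0,0],1],[[-3,-2,155],[0,0,0],1],[[-3,-2,155],[0,0,0],1],[[-3,-2,155],[0,0,0],1],[[-3,-2,155],[0,0,0],1]]' 40
python3 - <<'E'
from h import *
o=readout.get_obs(); print(o['eef_pos'],o['contact_force'],o['torque'],o['gripper_width'],o['t'])
p=viewer.read_camera('wrist'); save(p,'w2.png')
q=np.array(o['tool_rot']);Rt=R.from_quat(q[[1,2,3,0]]).as_matrix()
hub=np.array([.525,-.0745]); d=o['eef_pos'][:2]-hub; a0=np.arctan2(d[1],d[0]); print(np.hypot(*d),np.degrees(a0))
for k in range(1,25):
    a=a0+np.radians(9*k); w=np.array([*(hub+.07*np.array([np.cos(a),np.sin(a)])-o['eef_pos'][:2]),0]); s=1000*Rt.T@w; print(9*k,np.round(s[:2],1).tolist())
E
```

```text
t: 4.85
eef_pos: [0.5161, -0.0063, 0.1775]
tool_rot: [0.001, 0.049, 0.999, 0.001]
contact_force: [1.0, 4.3, -2.5]
gripper_width: 0.269
[ 0.51609045 -0.00632311  0.1775436 ] [ 0.97709741  4.26627984 -2.50111849] [ 0.90331056 -0.26425667 -0.03433061] 0.2691913992529941 4.85
0.06875658485702367 97.44537897705767
9 [10.8, -2.1]
18 [20.6, -7.0]
27 [29.5, -13.4]
36 [37.3, -21.1]
45 [43.9, -30.0]
54 [48.9, -39.7]
63 [52.4, -50.1]
72 [54.2, -61.0]
81 [54.3, -71.9]
90 [52.6, -82.8]
99 [49.3, -93.3]
108 [44.4, -103.1]
117 [38.0, -112.0]
126 [30.3, -119.9]
135 [21.5, -126.4]
144 [11.7, -131.4]
153 [1.3, -134.9]
162 [-9.5, -136.7]
171 [-20.5, -136.8]
180 [-31.4, -135.2]
189 [-41.9, -131.8]
198 [-51.7, -126.9]
207 [-60.6, -120.5]
216 [-68.4, -112.8]
```

View pics/w2.png

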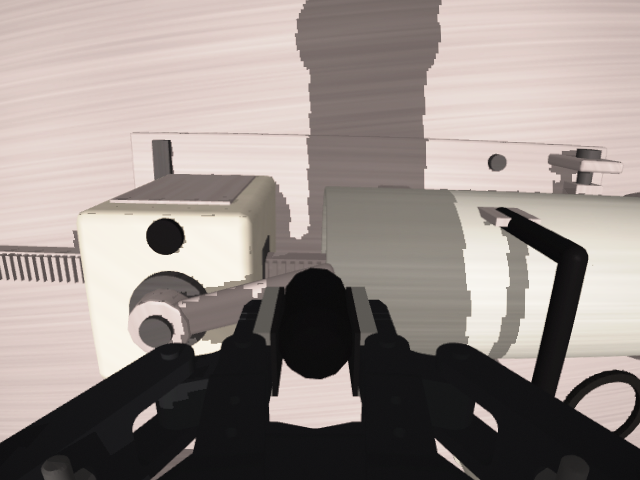

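The grip is held between the pads at (318,325), clear of the arm. I'll turn the first 90° and check the forces.

```bash
python3 -m handwheel '[[[5,-0.5,0],[0,0,0],1],[[11,-2,0],[0,0,0],1],[[21,-7,0],[0,0,0],1],[[29.5,-13.5,0],[0,0,0],1],[[37,-21,0],[0,0,0],1],[[44,-30,0],[0,0,0],1],[[49,-40,0],[0,0,0],1],[[52.5,-50,0],[0,0,0],1],[[54,-61,0],[0,0,0],1],[[54.5,-72,0],[0,0,0],1],[[53.5,-78,0],[0,0,0],1],[[52.5,-83,0],[0,0,0],1],[[52.5,-83,0],[0,0,0],1]]'
cat > f.py <<'E'
from h import *
import sys
hub=np.array([float(sys.argv[1]),float(sys.argv[2])])
def rep():
    o=readout.get_obs(); d=o['eef_pos'][:2]-hub; a=np.arctan2(d[1],d[0]); u=np.array([np.cos(a),np.sin(a)]); tt=np.array([-u[1],u[0]]); F=o['contact_force']
    return o,a,(round(o['t'],2),'z',round(o['eef_pos'][2],4),'pos',np.round(o['eef_pos'][:2],4).tolist(),'r',round(np.hypot(*d),4),'ang',round(np.degrees(a),1),'Frad',round(F[:2]@u,2),'Ftan',round(F[:2]@tt,2),'Fz',round(F[2],1),'w',round(o['gripper_width'],3))
o,a0,r=rep(); print(*r)
q=np.array(o['tool_rot']);Rt=R.from_quat(q[[1,2,3,0]]).as_matrix()
base=o['eef_pos'][:2]
for k in range(1,int(sys.argv[3])+1):
    a=a0+np.radians(9*k); w=np.array([*(hub+.07*np.array([np.cos(a),np.sin(a)])-base),0]); s=1000*Rt.T@w; print(9*k,np.round(s[:2],1).tolist(),end=' ')
E
python3 f.py .525 -.0745 16
```

```text
t: 5.98
eef_pos: [0.4583, -0.0847, 0.1777]
tool_rot: [0.004, 0.049, 0.999, 0.001]
contact_force: [11.1, 2.9, -12.6]
gripper_width: 0.269
5.98 z 0.1777 pos [0.4583, -0.0847] r 0.0674 ang -171.3 Frad -11.44 Ftan -1.23 Fz -12.6 w 0.269
9 [-1.1, -11.0] 18 [-6.2, -20.7] 27 [-12.8, -29.5] 36 [-20.7, -37.2] 45 [-29.6, -43.5] 54 [-39.5, -48.3] 63 [-50.0, -51.6] 72 [-60.9, -53.1] 81 [-71.8, -53.0] 90 [-82.7, -51.1] 99 [-93.1, -47.6] 108 [-102.8, -42.4] 117 [-111.6, -35.8] 126 [-119.2, -28.0] 135 [-125.5, -19.0] 144 [-130.4, -9.1]
```

```bash
cat > f.py <<'E'
from h import *
import sys
# args: hubx huby cmdx cmdy  n step(deg)
hx,hy,cx,cy,n,st=map(float,sys.argv[1:7]); hub=np.array([hx,hy])
def rep():
    o=readout.get_obs(); d=o['eef_pos'][:2]-hub; a=np.arctan2(d[1],d[0]); u=np.array([np.cos(a),np.sin(a)]); tt=np.array([-u[1],u[0]]); F=o['contact_force']
    print(round(o['t'],2),'z',round(o['eef_pos'][2],4),'pos',np.round(o['eef_pos'][:2],4).tolist(),'r',round(np.hypot(*d),4),'ang',round(np.degrees(a)%360,1),'Frad',round(F[:2]@u,2),'Ftan',round(F[:2]@tt,2),'Fz',round(F[2],1),'M',np.round(o['torque'],2),'w',round(o['gripper_width'],3)); return a
rep(); viewer.read_camera('top'); a0=rep()
X=np.array([-.9952,.0983]);Y=np.array([.0983,.9952])
for k in range(1,int(n)+1):
    a=a0+np.radians(st*k); w=hub+.07*np.array([np.cos(a),np.sin(a)])-[cx,cy]; print(f'{st*k:g}: {1000*w@X:.1f},{1000*w@Y:.1f}',end=' | ')
E
python3 f.py .5275 -.075 .4543 -.0843 12 9
```

```text
5.98 z 0.1777 pos [0.4583, -0.0847] r 0.0698 ang 188.0 Frad -11.42 Ftan -1.37 Fz -12.6 M [ 0.54 -2.16 -0.06] w 0.269
6.03 z 0.1777 pos [0.4584, -0.0847] r 0.0698 ang 188.0 Frad -11.46 Ftan -1.51 Fz -12.6 M [ 0.48 -2.19 -0.01] w 0.266
9: -7.3,-10.5 | 18: -12.3,-20.2 | 27: -18.8,-29.1 | 36: -26.6,-36.9 | 45: -35.5,-43.3 | 54: -45.3,-48.3 | 63: -55.7,-51.6 | 72: -66.6,-53.3 | 81: -77.6,-53.3 | 90: -88.4,-51.6 | 99: -98.8,-48.2 | 108: -108.6,-43.2 |
```

```bash
python3 -m handwheel '[[[-5,-4,1],[0,0,0],1],[[-7.5,-10.5,2],[0,0,0],1],[[-12.5,-20,2],[0,0,0],1],[[-19,-29,2],[0,0,0],1],[[-26.5,-37,2],[0,0,0],1],[[-35.5,-43.5,2],[0,0,0],1],[[-45,-48,2],[0,0,0],1],[[-56,-51.5,2],[0,0,0],1],[[-66.5,-53.5,2],[0,0,0],1],[[-77.5,-53.5,2],[0,0,0],1]]'
python3 f.py .5275 -.075 .5262 -.1451 12 9
```

```text
t: 6.87
eef_pos: [0.5274, -0.1454, 0.1773]
tool_rot: [0.001, 0.05, 0.999, 0.002]
contact_force: [-7.6, 8.9, 18.0]
gripper_width: 0.269
6.87 z 0.1773 pos [0.5274, -0.1454] r 0.0704 ang 269.9 Frad -8.92 Ftan -7.56 Fz 18.0 M [1.69 1.54 0.  ] w 0.269
6.92 z 0.1774 pos [0.53, -0.1452] r 0.0703 ang 272.1 Frad -4.37 Ftan 0.9 Fz 9.6 M [0.81 0.12 0.02] w 0.267
9: -14.5,2.8 | 18: -24.8,6.8 | 27: -34.3,12.3 | 36: -42.8,19.3 | 45: -50.1,27.5 | 54: -56.0,36.7 | 63: -60.5,46.8 | 72: -63.3,57.4 | 81: -64.4,68.3 | 90: -63.8,79.3 | 99: -61.5,90.0 | 108: -57.5,100.2 |
```

```bash
python3 -m handwheel '[[[-9,1,-1],[0,0,0],1],[[-14.5,3,-1],[0,0,0],1],[[-20,5,-1],[0,0,0],1],[[-25,7,-1],[0,0,0],1],[[-30,9.5,-1],[0,0,0],1],[[-34.5,12.5,-1],[0,0,0],1],[[-39,16,-1],[0,0,0],1],[[-43,19.5,-1],[0,0,0],1]]'
python3 f.py .5275 -.075 .5709 -.13 10 6
```

```text
t: 7.58
eef_pos: [0.57, -0.1314, 0.1774]
tool_rot: [-0.001, 0.05, 0.999, 0.0]
contact_force: [-9.5, 1.2, 12.0]
gripper_width: 0.267
7.58 z 0.1774 pos [0.57, -0.1314] r 0.0706 ang 307.0 Frad -6.64 Ftan -6.9 Fz 12.0 M [ 0.24  2.02 -0.  ] w 0.267
7.63 z 0.1774 pos [0.5711, -0.1306] r 0.0706 ang 308.1 Frad -6.06 Ftan -3.57 Fz 9.5 M [0.37 1.43 0.01] w 0.268
6: -4.8,5.2 | 12: -9.3,11.1 | 18: -13.1,17.3 | 24: -16.2,23.9 | 30: -18.6,30.9 | 36: -20.3,38.0 | 42: -21.2,45.3 | 48: -21.4,52.6 | 54: -20.8,59.9 | 60: -19.4,67.1 |
```

```bash
python3 -m handwheel '[[[-5,5,0],[0,0,0],1],[[-9,11,0],[0,0,0],1],[[-13,17.5,0],[0,0,0],1],[[-16,24,0],[0,0,0],1],[[-18.5,31,0],[0,0,0],1],[[-20,38,0],[0,0,0],1]]'
python3 f.py .528 -.0755 .5945 -.0941 10 6
```

```text
t: 8.13
eef_pos: [0.5942, -0.0983, 0.1775]
tool_rot: [0.0, 0.051, 0.999, -0.001]
contact_force: [-5.9, -6.0, 5.4]
gripper_width: 0.267
8.13 z 0.1775 pos [0.5942, -0.0983] r 0.07 ang 341.0 Frad -3.58 Ftan -7.59 Fz 5.4 M [-1.28  1.1   0.06] w 0.267
8.18 z 0.1775 pos [0.5949, -0.0963] r 0.0701 ang 342.8 Frad -3.83 Ftan -2.53 Fz 8.2 M [-0.65  1.1   0.06] w 0.263
6: -1.7,5.1 | 12: -2.0,12.5 | 18: -1.6,19.8 | 24: -0.4,27.0 | 30: 1.6,34.1 | 36: 4.3,40.9 | 42: 7.6,47.4 | 48: 11.7,53.5 | 54: 16.3,59.2 | 60: 21.5,64.3 |
```

```bash
python3 -m handwheel '[[[-1.7,5,0],[0,0,0],1],[[-2,12.5,0],[0,0,0],1],[[-1.6,20,0],[0,0,0],1],[[-0.4,27,0],[0,0,0],1],[[1.6,34,0],[0,0,0],1],[[4.3,41,0],[0,0,0],1]]'
python3 f.py .528 -.0755 .5943 -.0529 10 6
```

```text
t: 8.68
eef_pos: [0.5959, -0.0578, 0.1775]
tool_rot: [0.002, 0.051, 0.999, -0.002]
contact_force: [0.7, -7.3, 1.1]
gripper_width: 0.267
8.68 z 0.1775 pos [0.5959, -0.0578] r 0.0702 ang 14.6 Frad -1.16 Ftan -7.2 Fz 1.1 M [-1.65 -0.31  0.02] w 0.267
8.73 z 0.1774 pos [0.5954, -0.0556] r 0.0702 ang 16.5 Frad -3.27 Ftan -2.19 Fz 6.3 M [-0.85  0.54  0.03] w 0.265
6: 2.0,4.0 | 12: 5.8,10.3 | 18: 10.2,16.1 | 24: 15.2,21.5 | 30: 20.8,26.2 | 36: 26.8,30.4 | 42: 33.2,34.0 | 48: 40.0,36.8 | 54: 47.0,39.0 | 60: 54.2,40.3 |
```

```bash
python3 -m handwheel '[[[2,4,0],[0,0,0],1],[[6,10.5,0],[0,0,0],1],[[10,16,0],[0,0,0],1],[[15,21.5,0],[0,0,0],1],[[21,26,0],[0,0,0],1],[[27,30.5,0],[0,0,0],1],[[33,34,0],[0,0,0],1]]'
python3 f.py .528 -.0755 .5648 -.0158 10 6
```

```text
t: 9.32
eef_pos: [0.5682, -0.0178, 0.1775]
tool_rot: [0.004, 0.05, 0.999, -0.0]
contact_force: [6.0, -3.1, 2.6]
gripper_width: 0.267
9.32 z 0.1775 pos [0.5682, -0.0178] r 0.0703 ang 55.1 Frad 0.84 Ftan -6.7 Fz 2.6 M [-0.89 -1.23 -0.02] w 0.267
9.37 z 0.1774 pos [0.5669, -0.0169] r 0.0704 ang 56.5 Frad -0.22 Ftan -1.53 Fz 7.4 M [-0.49 -0.24  0.04] w 0.27
6: 4.6,1.9 | 12: 11.6,4.3 | 18: 18.7,5.9 | 24: 26.0,6.8 | 30: 33.3,6.9 | 36: 40.6,6.3 | 42: 47.8,4.9 | 48: 54.8,2.7 | 54: 61.6,-0.2 | 60: 68.0,-3.7 |
```

```bash
python3 -m handwheel '[[[5,2,0],[0,0,0],1],[[12,4.5,0],[0,0,0],1],[[19,6,0],[0,0,0],1],[[26,7,0],[0,0,0],1],[[33.5,7,0],[0,0,0],1],[[40.5,6.5,0],[0,0,0],1],[[48,5,0],[0,0,0],1]]'
python3 f.py .528 -.0755 .5175 -.0061 10 6
```

```text
t: 9.95
eef_pos: [0.5215, -0.0055, 0.1775]
tool_rot: [0.004, 0.049, 0.999, 0.001]
contact_force: [8.1, 3.4, 2.8]
gripper_width: 0.266
9.95 z 0.1775 pos [0.5215, -0.0055] r 0.0703 ang 95.3 Frad 2.6 Ftan -8.4 Fz 2.8 M [ 0.4  -1.48  0.  ] w 0.266
10.0 z 0.1774 pos [0.5197, -0.0057] r 0.0703 ang 96.8 Frad 3.04 Ftan -2.15 Fz 7.9 M [ 0.4  -0.49  0.05] w 0.269
6: 4.9,-1.6 | 12: 11.7,-4.3 | 18: 18.2,-7.7 | 24: 24.3,-11.7 | 30: 30.0,-16.4 | 36: 35.1,-21.6 | 42: 39.7,-27.3 | 48: 43.6,-33.5 | 54: 46.9,-40.1 | 60: 49.5,-46.9 |
```

```bash
python3 -m handwheel '[[[5,-1.5,0],[0,0,0],1],[[11.5,-4.5,0],[0,0,0],1],[[18,-8,0],[0,0,0],1],[[24,-12,0],[0,0,0],1],[[30,-16.5,0],[0,0,0],1],[[35,-21.5,0],[0,0,0],1],[[39.5,-27.5,0],[0,0,0],1]]'
python3 f.py .528 -.0755 .4755 -.0296 10 6
```

```text
t: 10.58
eef_pos: [0.4778, -0.0267, 0.1774]
tool_rot: [0.002, 0.048, 0.999, 0.003]
contact_force: [-1.0, 11.6, 11.3]
gripper_width: 0.266
10.58 z 0.1774 pos [0.4778, -0.0267] r 0.07 ang 135.8 Frad 8.82 Ftan -7.61 Fz 11.3 M [2.14 0.11 0.02] w 0.266
10.63 z 0.1773 pos [0.4763, -0.0283] r 0.07 ang 137.6 Frad 8.95 Ftan -2.88 Fz 15.4 M [ 1.46  0.95 -0.  ] w 0.263
6: 3.4,-4.7 | 12: 6.8,-11.2 | 18: 9.5,-18.0 | 24: 11.5,-25.0 | 30: 12.8,-32.2 | 36: 13.2,-39.5 | 42: 13.0,-46.9 | 48: 11.9,-54.1 | 54: 10.1,-61.2 | 60: 7.6,-68.1 |
```

```bash
python3 -m handwheel '[[[3.5,-4.5,-0.5],[0,0,0],1],[[7,-11,-1],[0,0,0],1],[[9.5,-18,-1],[0,0,0],1],[[12,-25,-1],[0,0,0],1],[[13,-32,-1],[0,0,0],1],[[13.5,-39.5,-1],[0,0,0],1],[[13.5,-47,-1],[0,0,0],1]]'
python3 f.py .528 -.0755 .4575 -.075 10 6
```

```text
t: 11.22
eef_pos: [0.4581, -0.0737, 0.1774]
tool_rot: [0.0, 0.049, 0.999, 0.002]
contact_force: [-0.5, 8.0, 6.8]
gripper_width: 0.267
11.22 z 0.1774 pos [0.4581, -0.0737] r 0.07 ang 178.5 Frad 0.73 Ftan -8.0 Fz 6.8 M [ 1.42  0.17 -0.02] w 0.267
11.27 z 0.1774 pos [0.458, -0.0757] r 0.07 ang 180.1 Frad 1.1 Ftan -1.18 Fz 5.0 M [ 0.35  0.21 -0.  ] w 0.267
6: -1.7,-7.9 | 12: -3.6,-15.0 | 18: -6.2,-21.8 | 24: -9.5,-28.3 | 30: -13.4,-34.5 | 36: -18.0,-40.2 | 42: -23.2,-45.4 | 48: -28.9,-50.0 | 54: -35.0,-54.1 | 60: -41.5,-57.4 |
```

```bash
python3 -m handwheel '[[[-1.5,-6,0],[0,0,0],1],[[-3,-13,0],[0,0,0],1],[[-5.5,-20,0],[0,0,0],1],[[-8.5,-26.5,0],[0,0,0],1],[[-12.5,-33,0],[0,0,0],1],[[-17,-39,0],[0,0,0],1],[[-22,-44.5,0],[0,0,0],1]]'
python3 f.py .528 -.0755 .475 -.1215 10 6
```

```text
t: 11.85
eef_pos: [0.4763, -0.1224, 0.1774]
tool_rot: [0.001, 0.05, 0.999, 0.001]
contact_force: [1.7, 2.6, 5.1]
gripper_width: 0.267
11.85 z 0.1774 pos [0.4763, -0.1224] r 0.0698 ang 222.2 Frad -3.0 Ftan -0.78 Fz 5.1 M [ 0.4  -0.34  0.  ] w 0.267
11.9 z 0.1775 pos [0.4774, -0.1236] r 0.0698 ang 223.5 Frad -2.42 Ftan 2.49 Fz 3.5 M [-0.09 -0.56  0.01] w 0.269
6: -8.2,-6.5 | 12: -14.5,-10.3 | 18: -21.1,-13.5 | 24: -27.9,-16.0 | 30: -35.1,-17.8 | 36: -42.3,-18.8 | 42: -49.6,-19.0 | 48: -56.9,-18.5 | 54: -64.2,-17.2 | 60: -71.2,-15.1 |
```

The tangential force dropped from about 8 N to 0.8 N while moving. I'll check the settled force and look into the gap.

```bash
python3 -m handwheel '[[[0,0,0],[0,0,0],1],[[0,0,0],[0,0,0],1]]'; python3 f.py .528 -.0755 .475 -.1215 0 6
python3 -c "
from h import *
p=viewer.read_camera('wrist'); save(p,'w3.png')"
```

```text
t: 12.07
eef_pos: [0.4766, -0.1227, 0.1774]
tool_rot: [0.001, 0.05, 0.999, 0.0]
contact_force: [1.9, 0.9, 7.7]
gripper_width: 0.27
12.07 z 0.1774 pos [0.4766, -0.1227] r 0.0698 ang 222.5 Frad -2.0 Ftan 0.58 Fz 7.7 M [-0.13 -0.39 -0.  ] w 0.27
12.12 z 0.1774 pos [0.4765, -0.1226] r 0.0698 ang 222.5 Frad -2.05 Ftan 0.25 Fz 7.2 M [-0.14 -0.36 -0.  ] w 0.268
```

View pics/w3.png

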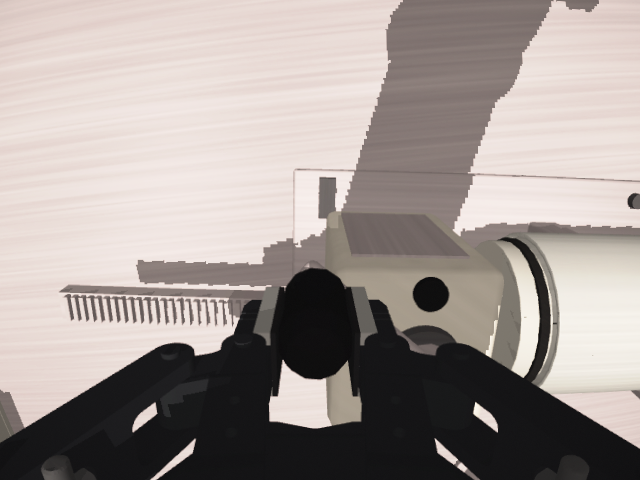

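The picture shows the piston plate and black gasket (540,310) outside the barrel rim. The settled tangential force is about 0.3 N, against 1.5–4 N before, so the gasket is free. I'll release, rise and go over the bar.

```bash
python3 -m handwheel '[[[0,0,0],[0,0,0],0.2],[[0,0,0],[0,0,0],0],[[0,0,0],[0,0,0],-0.2],[[0,0,0],[0,0,0],-0.2],[[0,0,-20],[0,0,0],-0.2],[[0,0,-50],[0,0,0],-0.2],[[0,0,-85],[0,0,0],-0.2],[[-8,35,-110],[0,0,0],-0.2],[[-16,70,-110],[0,0,0],-0.2],[[-24,105,-110],[0,0,0],-0.2],[[-32,140,-110],[0,0,0],-0.2],[[-40,175,-110],[0,0,0],-0.2],[[-48,200,-110],[0,0,0],-0.2],[[-48,213,-110],[0,0,0],-0.2],[[-48,213,-100],[0,0,0],-0.2],[[-48,213,-100],[0,0,0],-0.2]]'
python3 - <<'E'
from h import *
o=readout.get_obs(); p=viewer.read_camera('wrist'); save(p,'w4.png'); print(o['eef_pos'],o['contact_force'],o['tool_rot'])
q=np.array(o['tool_rot']);Rt=R.from_quat(q[[1,2,3,0]]).as_matrix()
x=viewer.outline_of(p,'lift_bar')
print([(i['score'],i['rect']) for i in x[:2]])
# project predicted bar ends
k,d=K(p); T=np.array(p['tool_from_camera'])
for s in (-1,0,1):
    w=np.array([.5439,.0857,.182])+s*.042*np.array([-.995,.098,0]); c=np.linalg.inv(T)@np.append(Rt.T@(w-o['eef_pos']),1)
    print(cv2.projectPoints(c[:3].reshape(1,3),np.zeros(3),np.zeros(3),k,d)[0].ravel())
E
```

```text
t: 13.5
eef_pos: [0.5426, 0.0837, 0.2741]
tool_rot: [-0.002, 0.05, 0.999, -0.001]
contact_force: [-0.5, -0.4, -0.2]
gripper_width: 0.602
[0.54256729 0.08369289 0.27410325] [-0.48165773 -0.4079805  -0.21205658] [-1.68259645e-03  4.96063995e-02  9.98766979e-01 -9.46099649e-04]
[(0.72, [342.4, 227.9, 305.1, 182.7])]
[319.67638738 304.04938566]
[319.8322037  239.91027693]
[319.97658075 169.38998624]
```

View pics/w4.png

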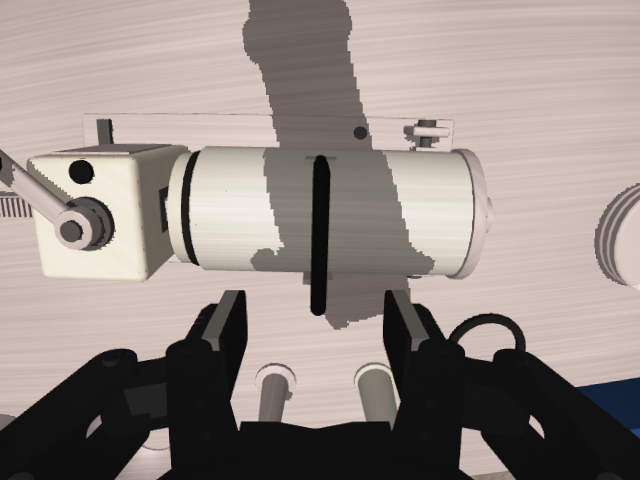

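The bar runs (321,158)–(318,312), centred between the fingers as predicted. The gasket ring at (190,208) is outside the barrel mouth. I'll descend and grip, and compute the lift arc.

```bash
python3 -m handwheel '[[[0,1,35],[0,0,0],-0.2],[[1,1,65],[0,0,0],-0.2],[[2,1,90],[0,0,0],-0.2],[[2,1,103],[0,0,0],-0.2],[[2,1,111],[0,0,0],-0.2],[[2,1,111],[0,0,0],0.1],[[2,1,111],[0,0,0],0.5],[[2,1,111],[0,0,0],1],[[2,1,111],[0,0,0],1],[[2,1,111],[0,0,0],1],[[2,1,111],[0,0,0],1],[[2,1,111],[0,0,0],1]]' 40
python3 - <<'E'
from h import *
def pos(th,ph):
    t,p=np.radians([th,ph]); return np.array([-95*np.cos(t)+140*np.sin(t)-19*np.sin(p), -(140*np.cos(t)+95*np.sin(t))+19*np.cos(p)])
def tab(t0,t1,n,f=.6):
    p0=f*t0; c=pos(t0,p0); P=np.radians(p0)
    for th in np.linspace(t0,t1,n+1)[1:]:
        d=pos(th,f*th)-c; y=np.cos(P)*d[0]+np.sin(P)*d[1]; z=-np.sin(P)*d[0]+np.cos(P)*d[1]
        print(f'th{th:.1f}: [0,{y:.1f},{z:.1f}],[{f*th-p0:.1f}]',end=' | ')
    print()
tab(0,36,14); tab(36,72,14)
E
```

```text
t: 14.6
eef_pos: [0.5432, 0.0862, 0.1667]
tool_rot: [0.001, 0.05, 0.999, 0.001]
contact_force: [0.3, 1.4, 6.9]
gripper_width: 0.099
th2.6: [0,5.9,-4.1],[1.5] | th5.1: [0,11.9,-8.0],[3.1] | th7.7: [0,18.1,-11.5],[4.6] | th10.3: [0,24.5,-14.8],[6.2] | th12.9: [0,31.0,-17.8],[7.7] | th15.4: [0,37.6,-20.5],[9.3] | th18.0: [0,44.4,-22.8],[10.8] | th20.6: [0,51.2,-24.9],[12.3] | th23.1: [0,58.1,-26.6],[13.9] | th25.7: [0,65.1,-28.0],[15.4] | th28.3: [0,72.1,-29.1],[17.0] | th30.9: [0,79.2,-29.9],[18.5] | th33.4: [0,86.3,-30.3],[20.1] | th36.0: [0,93.4,-30.4],[21.6] | 
th38.6: [0,6.7,-2.4],[1.5] | th41.1: [0,13.5,-4.5],[3.1] | th43.7: [0,20.4,-6.3],[4.6] | th46.3: [0,27.3,-7.8],[6.2] | th48.9: [0,34.3,-8.9],[7.7] | th51.4: [0,41.4,-9.7],[9.3] | th54.0: [0,48.4,-10.2],[10.8] | th56.6: [0,55.5,-10.4],[12.3] | th59.1: [0,62.6,-10.2],[13.9] | th61.7: [0,69.7,-9.7],[15.4] | th64.3: [0,76.7,-8.9],[17.0] | th66.9: [0,83.7,-7.8],[18.5] | th69.4: [0,90.7,-6.3],[20.1] | th72.0: [0,97.5,-4.5],[21.6] |
```

```bash
python3 -m handwheel '[[[0,3,-3],[0.8,0,0],1],[[0,6,-5],[1.5,0,0],1],[[0,12,-9],[3,0,0],1],[[0,18,-12.5],[4.6,0,0],1],[[0,24.5,-16],[6.2,0,0],1],[[0,31,-19],[7.7,0,0],1],[[0,37.5,-21.5],[9.3,0,0],1],[[0,44.5,-24],[10.8,0,0],1],[[0,51,-26],[12.3,0,0],1],[[0,58,-27.5],[13.9,0,0],1],[[0,65,-29],[15.4,0,0],1],[[0,72,-30],[17,0,0],1],[[0,79,-31],[18.5,0,0],1],[[0,86.5,-31.5],[20,0,0],1],[[0,93.5,-31.5],[21.6,0,0],1]]' 50
python3 -c "
from h import *
o=readout.get_obs();q=np.array(o['tool_rot']);print(o['eef_pos'],o['contact_force'],o['torque'],o['gripper_width'],o['q']);m=R.from_quat(q[[1,2,3,0]]).as_matrix();print(m.round(3));z=m[:,2];gp=np.array(o['eef_pos'])-.019*z;print('gp',gp)
d=gp[:2]-[.528,-.0755];x=d@[.0983,.9952]*1000-257;zz=gp[2]*1000-42;print('bar rel pivot',x,zz,np.hypot(x,zz),'theta',124.16-np.degrees(np.arctan2(zz,x)))"
```

```text
t: 15.85
eef_pos: [0.5544, 0.1775, 0.1979]
tool_rot: [-0.006, 0.05, 0.981, -0.189]
contact_force: [9.5, -3.6, -3.1]
gripper_width: 0.097
[0.55439064 0.17747457 0.19787693] [ 9.53432956 -3.58438188 -3.09226687] [-0.25249906 -1.9311175   0.68992579] 0.0969767177357588 [-0.87005652  0.49513231  0.39427057  1.72332099  0.1421963   1.17320774
  0.90079863]
[[-0.995  0.095 -0.031]
 [ 0.1    0.924 -0.369]
 [-0.006 -0.371 -0.929]]
gp [0.55498304 0.18449402 0.21552279]
bar rel pivot 4.398484094255878 173.52278826035678 173.57852605658348 theta 35.61203187770661
```

```bash
python3 -m handwheel '[[[-1,3.5,-1.5],[0.8,0,0],1],[[-2,7,-2.5],[1.5,0,0],1],[[-2,13.5,-4.5],[3,0,0],1],[[-2,20.5,-6],[4.6,0,0],1],[[-2,27.5,-7.5],[6.2,0,0],1],[[-2,34.5,-9],[7.7,0,0],1],[[-2,41.5,-9.5],[9.3,0,0],1],[[-2,48.5,-10],[10.8,0,0],1],[[-2,55.5,-10],[12.3,0,0],1],[[-2,62.5,-10],[13.9,0,0],1],[[-2,69.5,-9.5],[15.4,0,0],1],[[-2,76.5,-8.5],[17,0,0],1],[[-2,83.5,-7.5],[18.5,0,0],1],[[-2,90.5,-6],[20,0,0],1],[[-2,95,-5],[21,0,0],1],[[-2,95,-5],[21,0,0],1]]' 50
cat > b.py <<'E'
from h import *
o=readout.get_obs();q=np.array(o['tool_rot']);print(o['t'],o['eef_pos'],o['contact_force'],o['torque'],o['gripper_width']);m=R.from_quat(q[[1,2,3,0]]).as_matrix();print(m.round(3));z=m[:,2];gp=np.array(o['eef_pos'])-.019*z;print('gp',gp)
d=gp[:2]-[.528,-.0755];x=d@[.0983,.9952]*1000-257;zz=gp[2]*1000-42;print('bar rel pivot',x,zz,np.hypot(x,zz),'theta',124.16-np.degrees(np.arctan2(zz,x)))
E
python3 b.py; python3 -c "
from h import *
p=viewer.read_camera('scene'); cv2.imwrite('pics/s5.png',cv2.resize(p['frame'][130:330,180:440][:,:,::-1],None,fx=3,fy=3))"
```

```text
t: 17.18
eef_pos: [0.5658, 0.2712, 0.1664]
tool_rot: [-0.014, 0.045, 0.931, -0.363]
contact_force: [12.4, 2.4, 2.8]
gripper_width: 0.097
17.1833 [0.56581037 0.27121751 0.1664375 ] [12.37576484  2.4191909   2.81292268] [ 0.311736   -1.89152801  1.54510734] 0.09713276878686276
[[-0.996  0.073 -0.058]
 [ 0.093  0.733 -0.674]
 [-0.007 -0.677 -0.736]]
gp [0.56690432 0.2840254  0.18042896]
bar rel pivot 104.6239741392099 138.42896389527752 173.5187425317568 theta 71.24182040657058
```

View pics/s5.png

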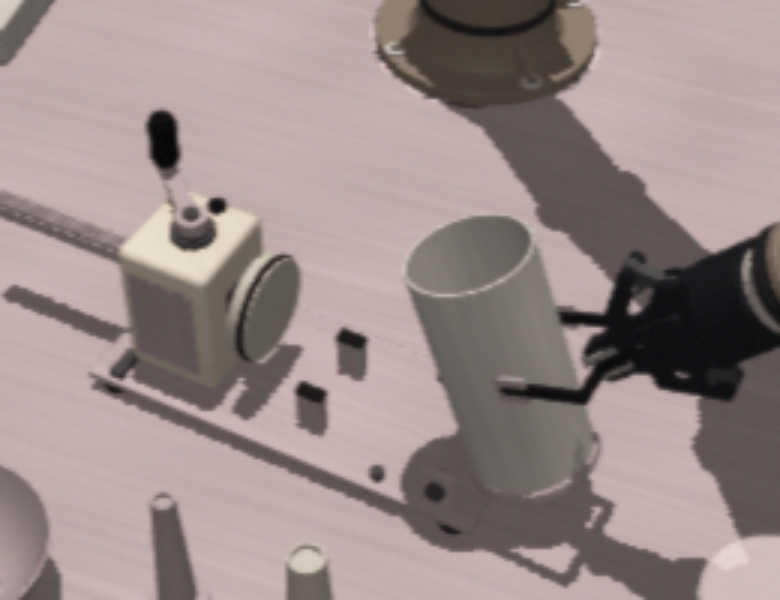

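The barrel stands on its loading side, the fingers hold the bar, and the piston and gasket are on the gearbox side with a gap. I'll relax, release and back off along the tool.

```bash
python3 -m handwheel '[[[-2,0,0],[0,0,0],1],[[-4,0,0],[0,0,0],1],[[-4,0,0],[0,0,0],0.7],[[-4,0,0],[0,0,0],0.4],[[-4,0,0],[0,0,0],0.4],[[-4,0,0],[0,0,0],0.4],[[-4,0,-8],[0,0,0],0.4],[[-4,0,-18],[0,0,0],0.4],[[-4,0,-35],[0,0,0],0.4],[[-4,0,-60],[0,0,0],0.4],[[-4,0,-90],[0,0,0],0.4],[[-4,0,-120],[0,0,0],0.4],[[-4,0,-150],[0,0,0],0.4],[[-4,0,-150],[0,0,0],0.4]]'
python3 b.py; python3 -c "
from h import *
p=viewer.read_camera('scene'); a=cv2.resize(p['frame'][130:330,180:440][:,:,::-1],(520,400)); t=viewer.read_camera('top'); b=cv2.resize(t['frame'][:,:,::-1],(280,210)); c=np.zeros((400,800,3),np.uint8); c[:,:520]=a; c[:210,520:]=b; cv2.imwrite('pics/s6.png',c)
for n in ['nozzle_wide','nozzle_thin','spare_gasket','scoop','lid_stack']:
    print(n,[(np.round(x['rect']).tolist(),round(x['score'],2)) for x in viewer.search_frame(p,n)[:2]])"
```

```text
t: 18.4
eef_pos: [0.5771, 0.3747, 0.2815]
tool_rot: [-0.015, 0.045, 0.932, -0.359]
contact_force: [0.4, 1.3, 0.8]
gripper_width: 0.3
18.4 [0.57706972 0.37465088 0.28149814] [0.44456362 1.30238324 0.80308222] [ 0.74069809 -0.1198069  -0.01368458] 0.29978714979531523
[[-0.996  0.073 -0.06 ]
 [ 0.094  0.738 -0.668]
 [-0.004 -0.671 -0.741]]
gp [0.57820988 0.38735073 0.29558408]
bar rel pivot 208.5646820416884 253.58408301395377 328.3353678073356 theta 73.59618806730586
nozzle_wide [([283.0, 335.0, 25.0, 47.0], 0.64), ([351.0, 250.0, 77.0, 95.0], 0.15)]
nozzle_thin [([238.0, 316.0, 22.0, 46.0], 0.81), ([284.0, 337.0, 22.0, 44.0], 0.48)]
spare_gasket [([344.0, 356.0, 45.0, 37.0], 0.68)]
scoop [([280.0, 236.0, 214.0, 137.0], 0.63), ([462.0, 245.0, 58.0, 46.0], 0.62)]
lid_stack [([437.0, 334.0, 54.0, 53.0], 0.6), ([285.0, 333.0, 24.0, 47.0], 0.6)]
```

View pics/s6.png

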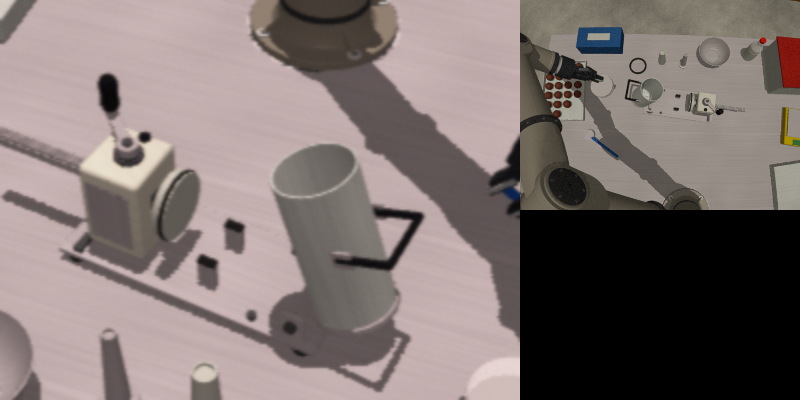

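```bash
python3 -m handwheel '[[[0,0,0],[0,0,0],0.4],[[0,0,0],[0,0,0],0.4],[[0,0,0],[0,0,0],0.4]]'; python3 -c "
from station import bot
print(bot.hand_in())"
```

```text
t: 19.0
eef_pos: [0.5765, 0.3685, 0.2768]
tool_rot: [-0.018, 0.047, 0.93, -0.363]
contact_force: [-0.0, 0.0, -1.1]
gripper_width: 0.3
the job is handed in; nothing more can be done
None
```

The job is done and handed in at 19 s: the piston is free, the barrel is over on its loading stop, and the robot is touching nothing.

- **Winding back:** I turned the crank counter-clockwise about 1.35 turns, in slices of about 40°. The force along its path while moving fell from about 8 N to 0.8 N, and to about 0.3 N once stopped, so I stopped there. The gasket came free somewhere in that last 43° slice (at most 6 mm of travel). Pictures show the gasket outside the barrel. The gap between plate and gearbox was judged by eye, not measured.
- **Tipping the barrel:** I lifted it by the bar to about 1.24 rad (stop at 1.25), released it and backed off about 150 mm. The last picture shows it standing on its own. I did not measure its tilt again after letting go.
- **Rest of the bench:** the final scene picture has both nozzles, the gasket ring, scoop and lids within 2 pixels of where they started. One scoop detection was false (it covered the filler), but the second matched its original place.
- **Forces:** the largest reading was about 20 N, with the crank gripped. That included up to 11 N sideways from a small error in the crank centre, which I then corrected, and up to 18 N vertically. The bar showed about 12 N sideways, which I eased before letting go. These are end-of-move readings only.

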